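# Try the matching wheel hub on the glass grinder's keyed test spindle

## Robot

A 7-joint arm with a two-finger parallel gripper is mounted at the origin on the work surface. World frame = base frame: x ahead of the robot, y to its left, z up, the work surface at z = 0. Lengths are in m, angles in rad, forces in N, time in s.
With the tool pointing down it reaches from about 0.425 to 0.925 m from the base axis. Payload 6.8 kg.
Tool frame: the origin (TCP) lies midway between the tips of the shut fingers; the grasp point (between the pads) lies 19 mm behind it; z points along the fingers, y is the direction in which the jaws open and shut (so a half turn about z gives the same grasp; the last joint's range is limited). The gripper opens to 85 mm and grips with 20 to 120 N. Pads are 22 mm wide; open, the fingers measure 114 mm over their backs; the gripper's body (76 mm by 85 mm) begins 54 mm behind the grasp point. The pads swing forward as they close: fully open they stand 13 mm farther back than shut.
Start: joints at [1.21, 0.477, 0.022, 1.555, -0.011, 1.109, -0.083], TCP at [0.169, -0.654, 0.231] pointing down, gripper open.
Joint ranges: [-2.96, 2.96], [-0.34, 2.1], [-1.41, 1.46], [0.24, 2.44], [-1.37, 4.51], [0.17, 1.92], [-2.96, 2.96]. Speed limits (rad/s): [2.39, 2.39, 3.14, 3.14, 3.14, 3.14, 3.14].

## Interface

Orientations are given as a unit quaternion [w, x, y, z].
In Python, from station import * gives the robot as it stands. The module is installed in compiled form; this text tells all that it offers.
- The arm moves only by the tool jog_arm, never from a script. Its arguments are lists of equal length, an entry for each row: "dp": the shift along the tool's x, y, z in units of 25 mm (1.0 is 25 mm), a list of three; "angular": the turn, a rotation vector about the tool's x, y, z in units of 5 degrees (1.0 is 5 degrees), a list of three; "claw": the finger opening in mm, from 0 to 85.4. A call has exactly 5 rows; each row is the pose to reach, as a shift and turn from the pose commanded when the call began, along the tool's axes at that moment; what a row does not reach only later rows make up. A row lasts 1/10 s, in which the tool goes at most 50 mm and 8.59 degrees, less where a joint would pass 70% of its speed; a pose out of reach is approached as far as the arm can. A call with a gripper value outside its range is refused whole. The fingers move at their own pace and stop on an object; "grip_force" is the grip in N (left out, the last holds). Time passes only in rows, so rows that repeat a pose let the fingers close, or fill a call up. It gives the time, the measured TCP pose, the force and the opening at its end, in the units of the state.
- get_obs(): the state, without advancing time (a new reading comes with each control period).
- read_camera(name): name is "side" or "top"; returns a dict with "pixels" (384x512x3 uint8, blue, green, red), "camera_matrix" (3x3 intrinsics, pixels), "k1" (the pictures are not rectified: a ray, as slopes to the right and down, at radius r is drawn at 1 + k1 r^2 times it, then the intrinsics apply), "rvec" (rotation vector, rad) and "tvec" (3), from world to camera coordinates, as OpenCV has them. Camera axes: x right, y down, z forward; pixel columns grow to the right and rows downward; lengths in m; the calibration is good to about 2 mm. A picture is of the moment at which its call begins. There is no depth.
- hand_in(): hands the job in, once; it reports no verdict.
The state is a dict: "t": time; "q": joint angles; "joint_vel": joint speeds; "joint_torque": joint torques, N m; "eef_pos": TCP position; "tool_rot": TCP orientation; "contact_force": force on the tool from outside, world axes, zero at the start; "torque": the same for the moment, N m; "gripper_width": opening from 0.0 (shut) to 1.0 (fully open).
Only numpy, scipy, OpenCV 4.12 (cv2) and the standard library are available. Lean on these libraries where they do the work, as an engineer would, in place of code of your own. Each camera call takes 0.05 s, during which the arm holds its last target.

## Task

Find the one wheel hub whose keyways line up with both keys of the upright test spindle, and lower it, flange down, over the shaft until it sits fully home on the spindle's round shoulder. Keep hold of it until it is down, do not drop it on, then let go and back away. Leave the other two hubs where they stand.

Things in the scene. Friction and masses are not known exactly. Their poses are not given: they have to be found in the camera images.
- spindle: Fixed: green base 110 x 110 mm, 24 mm high; steel shoulder 60 mm dia, top 30 mm above table; from it a vertical shaft 20 mm dia rises 55 mm (top 13 mm tapered). Two brass keys on opposite sides of the shaft, 8 mm wide, reaching 17 mm out from the axis, from the shoulder to 38 mm above it. Origin: on the shaft axis at table level; z up; keys on +x and -x sides.
- hub_opposite: Upright aluminium hub, flange down: round boss 52 mm dia, 45 mm high overall; dark flange 76 mm dia, 10 mm thick, at the bottom; blackened through bore 26 mm dia. About 0.3 kg. Grip the boss above the flange. Origin: centre of underside, z up. Two opposite keyways (+x, -x), 14 mm wide, 20 mm out from the axis, full height: it fits, either way round, with 3 mm and 10 degrees play. Home: origin 30 mm above table.
- hub_right_angle: Upright aluminium hub, flange down: round boss 52 mm dia, 45 mm high overall; dark flange 76 mm dia, 10 mm thick, at the bottom; blackened through bore 26 mm dia. About 0.3 kg. Grip the boss above the flange. Origin: centre of underside, z up. Two keyways a quarter turn apart (+x, +y), 14 mm wide, 20 mm out from the axis, full height: it does not fit.
- hub_single: Upright aluminium hub, flange down: round boss 52 mm dia, 45 mm high overall; dark flange 76 mm dia, 10 mm thick, at the bottom; blackened through bore 26 mm dia. About 0.3 kg. Grip the boss above the flange. Origin: centre of underside, z up. One keyway (+x), 14 mm wide, 20 mm out from the axis, full height: it does not fit.
Mind the look-alikes: they are no part of the job. Several things look just like the spindle: the one meant starts farthest to the robot's right.

How it is judged:
On the way:
1. the matching hub, still held by the fingers, has been lowered over the shaft and keys to within 15 mm of the shoulder (horizontal distance between hub_opposite and spindle below 0.01 m and z of hub_opposite in the frame of spindle below 0.045 m and angle between the x axis of hub_opposite and the x axis of spindle, either way round below 0.3 rad and contact force between the fingers and hub_opposite above 0.5 N), for 0.1 s.
At the end, for the whole second after the job is handed in: The hub with opposite keyways sits upright (within 0.1 rad), flange down, on the spindle with its underside within 4 mm of the shoulder, centred within 10 mm and its keyways over the keys (within 0.3 rad), at rest; the other two hubs are within 30 mm of where they started (horizontal distance between hub_opposite and spindle below 0.01 m and z of hub_opposite in the frame of spindle between 0.026 and 0.034 m and angle between the x axis of hub_opposite and the x axis of spindle, either way round below 0.3 rad and angle between hub_opposite's own z axis and vertical below 0.1 rad and linear speed of hub_opposite below 0.02 m/s and distance of each of hub_right_angle, hub_single from where it was at the start of the episode below 0.03 m); the robot touches nothing.
It fails at once if one of the other two hubs is moved more than 30 mm or tipped over (distance of any of hub_right_angle, hub_single from where it was at the start of the episode above 0.03 m or angle between any of hub_right_angle, hub_single's own z axis and vertical above 0.4 rad).
It also fails if it takes over 38 s, if anything falls off the work surface, if the arm or the gripper's body presses on something with over 40 N, if the wrist force passes 120 N, or if a joint passes its speed limit or range.

## Working session

There is one attempt and no reset: what is moved stays moved. The work goes in short steps, Python scripts to look and compute and a tool call to move; the robot and the scene stay as the last step left them, time stands still between calls to the robot, and variables do not carry over. Pictures are saved under pics/ and viewed, and the job is handed in when it is done.

Besides the shell and the picture viewer there is one more tool, called after ">>>" as name(argument=value, ...), one argument or row to a line, values as JSON. jog_arm: Moves the arm, as the interface text tells. Its arguments: {"type":"object","properties":{"dp":{"type":"array","items":{"type":"array","items":{"type":"number"}}},"angular":{"type":"array","items":{"type":"array","items":{"type":"number"}}},"claw":{"type":"array","items":{"type":"number"}},"grip_force":{"type":"number"}},"required":["dp","angular","claw"]}

```bash
mkdir -p pics; cat > h.py <<'E'
import numpy as np, cv2, pickle
from station import *
def snap(n,tag):
    d=read_camera(n); cv2.imwrite(f'pics/{tag}.png',d['pixels']); pickle.dump(d,open(f'{tag}.pkl','wb')); return d
def ray(d,u,v):
    K=np.array(d['camera_matrix']); R=cv2.Rodrigues(np.array(d['rvec'],float))[0]; t=np.array(d['tvec'],float).ravel()
    x=np.array([(u-K[0,2])/K[0,0],(v-K[1,2])/K[1,1]]); y=x.copy()
    for _ in range(50): y=x/(1+d['k1']*(y@y))
    r=R.T@np.array([y[0],y[1],1]); return -R.T@t, r/np.linalg.norm(r)
def onz(d,u,v,z):
    o,r=ray(d,u,v); return o+r*(z-o[2])/r[2]
def tri(d1,p1,d2,p2):
    o1,r1=ray(d1,*p1);o2,r2=ray(d2,*p2)
    s=np.linalg.lstsq(np.c_[r1,-r2],o2-o1,rcond=None)[0]
    a=o1+s[0]*r1;b=o2+s[1]*r2; return (a+b)/2,np.linalg.norm(a-b)
E
python3 - <<'E'
from h import *
for n in('top','side'):
    d=snap(n,n+'0'); print(n,d['camera_matrix'],d['k1'],ray(d,256,192))
print(get_obs())
E
```

```text
top [[352.55278052   0.         257.98123707]
 [  0.         352.55278052 187.64132506]
 [  0.           0.           1.        ]] -0.02617881763522609 (array([0.41253266, 0.11212062, 0.93750231]), array([ 0.06571702,  0.02850611, -0.99743104]))
side [[441.04338954   0.         251.84301802]
 [  0.         441.04338954 187.8418024 ]
 [  0.           0.           1.        ]] -0.02557036912601185 (array([-0.05554276,  0.97676309,  0.81124802]), array([ 0.38659941, -0.68356633, -0.61909447]))
{'t': 0.1, 'q': array([ 1.20990814,  0.47770614,  0.02233228,  1.55631978, -0.01149906,
        1.10930491, -0.08307329]), 'joint_vel': array([-0.00025368, -0.00146747,  0.00145848, -0.0005012 , -0.00031919,
        0.00128774,  0.00030861]), 'joint_torque': array([ 3.85856198e-03, -5.97756600e+01,  1.61342762e+00, -2.81952935e+01,
        1.28327165e-02,  5.07338525e-03,  4.21659465e-06]), 'eef_pos': array([ 0.16868747, -0.65304615,  0.23044416]), 'tool_rot': array([-7.89647459e-04,  9.92018998e-01,  1.26085918e-01, -1.56955503e-04]), 'contact_force': array([0.38466564, 0.12747956, 0.24591953]), 'torque': array([-0.02517603,  0.00152731,  0.00333873]), 'gripper_width': 1.0008125538447121}
```

View pics/top0.png

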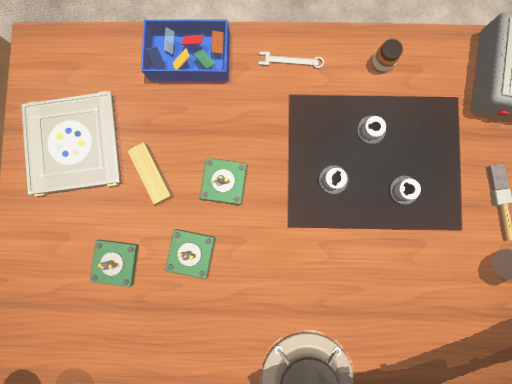

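View pics/side0.png

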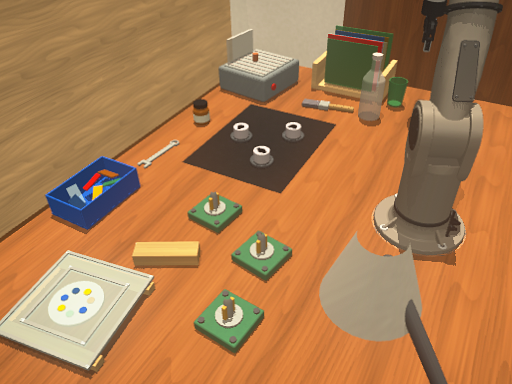

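The top view has x up and y to the left. The spindles are at (223,181), (190,254) and (114,263), so the rightmost is (223,181). The hubs are at (374,127), (334,179) and (406,188). I'll zoom in on them.

```bash
python3 - <<'E'
import cv2,numpy as np
t=cv2.imread('pics/top0.png');s=cv2.imread('pics/side0.png')
f=lambda im,u,v,r,k=260:cv2.resize(im[v-r:v+r,u-r:u+r],(k,k),interpolation=cv2.INTER_CUBIC)
a=np.hstack([f(t,374,128,20),f(t,334,179,20),f(t,406,188,20)])
b=np.hstack([f(t,223,181,26),f(s,215,208,30),f(s,262,152,30)])
cv2.imwrite('pics/z0.png',np.vstack([a,b]))
E
```

```text
(no output)
```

View pics/z0.png

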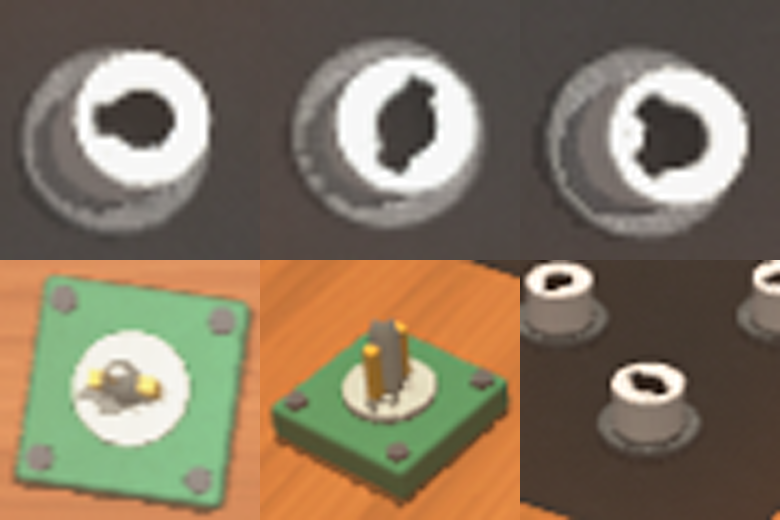

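Zoomed in, the middle hub (334,179) has opposite keyways, the top one (374,127) has a single keyway, and the right one (406,188) has two at a right angle. Next I'll measure.

```bash
cat > m.py <<'E'
from h import *
D={n:pickle.load(open(n+'0.pkl','rb')) for n in('top','side')}
def near(mask,p,mina=20):
    n,l,s,c=cv2.connectedComponentsWithStats(mask.astype('uint8'))
    i=min([i for i in range(1,n) if s[i,4]>=mina],key=lambda i:np.hypot(*(c[i]-p))); return l==i
hubs={'opp':((334,179),(261,152)),'single':((374,127),(241,129)),'ra':((405,188),(293,128))}
for k,(pt,ps) in hubs.items():
    cs=[]
    for n,p in(('top',pt),('side',ps)):
        im=D[n]['pixels']; g=im.min(2)
        thr=170 if n=='top' else 165
        m=near(g>thr,p)
        c=cv2.findContours(m.astype('uint8'),cv2.RETR_EXTERNAL,cv2.CHAIN_APPROX_NONE)[0][0]
        e=cv2.fitEllipse(cv2.convexHull(c)); cs.append(e)
        if n=='top':
            fill=np.zeros(m.shape,'uint8'); cv2.drawContours(fill,[c],-1,1,-1); fill=cv2.erode(fill,np.ones((3,3)))
            yx=np.argwhere((fill>0)&(g<110))
            P=np.array([onz(D[n],u,v,0.045)[:2] for v,u in yx]); C=np.cov(P.T);w,V=np.linalg.eigh(C)
            print(k,'bore cen',P.mean(0),'axis deg',np.degrees(np.arctan2(V[1,1],V[0,1])),np.sqrt(w))
    x,gap=tri(D['top'],cs[0][0],D['side'],cs[1][0]); print(k,[np.round(e,1).tolist() if 0 else e for e in cs],'tri',x,gap,'onz',onz(D['top'],*cs[0][0],.045),onz(D['side'],*cs[1][0],.045))
# spindle
cs=[];
for n,p in(('top',(223,181)),('side',(215,208))):
    im=D[n]['pixels'];hsv=cv2.cvtColor(im,cv2.COLOR_BGR2HSV)
    m=near((hsv[...,1]<60)&(hsv[...,2]>170),p)
    c=max(cv2.findContours(m.astype('uint8'),cv2.RETR_EXTERNAL,cv2.CHAIN_APPROX_NONE)[0],key=len)
    e=cv2.fitEllipse(cv2.convexHull(c));cs.append(e)
    gm=near((hsv[...,0]>50)&(hsv[...,0]<90)&(hsv[...,1]>80),p,100)
    c=max(cv2.findContours(gm.astype('uint8'),cv2.RETR_EXTERNAL,cv2.CHAIN_APPROX_NONE)[0],key=len)
    if n=='top':
        P=np.array([onz(D[n],u,v,.024)[:2] for u,v in c[:,0]]); r=cv2.minAreaRect((P*1000).astype('float32')); print('base',r)
    y=(hsv[...,0]>15)&(hsv[...,0]<30)&(hsv[...,1]>130)&(hsv[...,2]>130)
    print(n,'keys px',[ (v,u,im[v,u].tolist()) for v,u in np.argwhere(y) if np.hypot(u-p[0],v-p[1])<18])
    n_,l,s,cc=cv2.connectedComponentsWithStats(y.astype('uint8'))
    for i in range(1,n_):
        if np.hypot(*(cc[i]-p))<20: print(' comp',cc[i],s[i],onz(D[n],*cc[i],.068))
x,gap=tri(D['top'],cs[0][0],D['side'],cs[1][0]);print(cs,x,gap,onz(D['top'],*cs[0][0],.03),onz(D['side'],*cs[1][0],.03))
E
python3 m.py
```

```text
opp bore cen [ 0.51098671 -0.06496677] axis deg 161.5170956677253 [0.00521046 0.00938115]
opp [((336.1295471191406, 177.68251037597656), (20.931447982788086, 21.555009841918945), 108.59037780761719), ((261.0193176269531, 150.04129028320312), (9.031387329101562, 16.085851669311523), 88.93038177490234)] tri [ 0.51131858 -0.0645114   0.04653445] 0.0007166371937416388 onz [ 0.51117314 -0.06498663  0.045     ] [ 0.51277224 -0.06643075  0.045     ]
single bore cen [ 0.64663687 -0.16366296] axis deg 90.334255808933 [0.00539012 0.00776006]
single [((375.41595458984375, 125.8505630493164), (19.801315307617188, 21.18069839477539), 146.00856018066406), ((240.60366821289062, 126.21208190917969), (7.682389736175537, 14.58475399017334), 86.10900115966797)] tri [ 0.64600704 -0.16505304  0.04708234] 0.00012574819105452083 onz [ 0.64660929 -0.16567231  0.045     ] [ 0.64785925 -0.16818757  0.045     ]
ra bore cen [ 0.48661381 -0.24783547] axis deg -178.26020025332488 [0.00697898 0.00759262]
ra [((409.79656982421875, 188.5594482421875), (20.174144744873047, 21.481895446777344), 143.16925048828125), ((
[... 3628 characters left out ...]
     ] [209 197   4  13  41] [0.4923421  0.25282751 0.068     ]
 comp [222. 196.] [222 196   1   1   1] [0.48157941 0.2138294  0.068     ]
 comp [204. 198.] [204 198   1   1   1] [0.52001128 0.24357838 0.068     ]
 comp [199.5 201.5] [199 201   2   2   2] [0.52234351 0.26148206 0.068     ]
 comp [233. 201.] [233 201   1   1   1] [0.44423021 0.21825542 0.068     ]
[((222.63076782226562, 180.31973266601562), (23.286767959594727, 23.823894500732422), 85.14064025878906), ((214.3664093017578, 206.731689453125), (13.598470687866211, 21.449888229370117), 84.74959564208984)] [0.50148081 0.22529272 0.03085451] 0.0008390055937988021 [0.50119729 0.22518687 0.03      ] [0.50249566 0.22461627 0.03      ]
```

```bash
python3 - <<'E'
import sys,io,contextlib
with contextlib.redirect_stdout(io.StringIO()):
    from m import *
d=D['top'];im=d['pixels'];hsv=cv2.cvtColor(im,cv2.COLOR_BGR2HSV)
gm=near((hsv[...,0]>45)&(hsv[...,0]<90)&(hsv[...,1]>60),(223,181),500)
c=max(cv2.findContours(gm.astype('uint8'),cv2.RETR_EXTERNAL,cv2.CHAIN_APPROX_NONE)[0],key=len)
P=np.array([onz(d,u,v,.024)[:2] for u,v in c[:,0]]); print(cv2.minAreaRect((P*1000).astype('float32')))
# brass on shoulder
yy,xx=np.mgrid[:384,:512]
y=(im[...,2].astype(int)-im[...,0]>75)&(np.hypot(xx-222.6,yy-180.3)<11)
for r in range(174,190): print(r,' '.join('%4d'%(int(im[r,u,2])-int(im[r,u,0])) for u in range(211,235)))
n_,l,s,cc=cv2.connectedComponentsWithStats(y.astype('uint8'))
q=[]
for i in range(1,n_):
    print(cc[i],s[i,4],onz(d,*cc[i],.068)); 
for a,b in (((216.5,193),(210,198)),):
    A=onz(D['side'],*a,.068);B=onz(D['side'],*b,.068);print(A,B,(A+B)/2,np.degrees(np.arctan2(*(B-A)[1::-1])))
E
```

```text
((501.139404296875, 224.41946411132812), (107.47662353515625, 107.07379913330078), 82.92224884033203)
174    0   -3   14   14    9   10   10   10    9    9   10    9    9    9    9    9    8    9    8    6    7   16    3   -4
175    0   10   18   10   10   10   10   16   27   25   25   25   17    9    9    9    9    9    8    6    6    9   17   -4
176   -1   18   11   21   30   24   28   27   28   22   28   26   26   17   10    9    9    8    7    7    7    7   21    1
177    2   17    9   35   95   94   83   40   23   11   18   27   25   26   18    9    9    9    7    7    7    7   14    6
178   12   14    9   39  107  114   79   51   49   33   25   26   26   63   93   73   66   26    7    7    6    6    9   17
179   14   13   16   56  115  115   70   40   55   39   24   26   25   68  108  104  112   87   22    7    7    6    8   19
180   15   14   18   45   74   84   50   28   28   25   25   25   26   91  111  106  121   97   46   12    6    6    6   17
181   16   24   26   25   28   35   34   26   25   24   25   25   24   60  100  119  117   94   42   17   11    6    6   17
182   
[... 539 characters left out ...]
  11   10    9   10   11    9    9    9    7    7    7    7   15   10   -3
187   -1    0   13   17   11   10    9    9   10    9    9    8    9    9    9    9    8    7    7    7   16   15   -2   -5
188   -2   -2    1   18   17   10    9    9   10    9    9    8    9    9    9    9    8    7    7   14   21    1   -5   -6
189   -4   -2    0    2   14   16    8   10    9    9    8   10   10    9    8    9    8    7   15   20    4   -4   -5   -6
[215.88888889 178.11111111] 9 [0.50273052 0.23741589 0.068     ]
[226.21428571 179.85714286] 14 [0.49878356 0.21155552 0.068     ]
[0.50187785 0.20971836 0.068     ] [0.50565652 0.23607611 0.068     ] [0.50376718 0.22289723 0.068     ] 81.84160664343179
```

```bash
python3 - <<'E'
from h import *
D={n:pickle.load(open(n+'0.pkl','rb')) for n in('top','side')}
s=D['side'];t=D['top']
b=onz(s,371,116,0);print('bottle base',b,'glass',onz(s,396,104,0))
# height: top px(378,55)
o,r=ray(s,378,55)
k=((b-o)[:2]@r[:2])/(r[:2]@r[:2]);print('top',o+k*r)
print(onz(t,500,200,0),onz(t,505,265,0.0),onz(t,495,265,.15))
E
```

```text
bottle base [ 0.28865764 -0.52610896  0.        ] glass [ 2.30607796e-01 -6.66019684e-01 -1.11022302e-16]
top [ 0.29706816 -0.52413305  0.23626725]
[ 4.63904631e-01 -5.09309503e-01 -1.11022302e-16] [ 0.29355528 -0.51735953  0.        ] [ 0.31229609 -0.3943883   0.15      ]
```

>>> jog_arm(
  dp=[
    [0,0,-2],
    [0,0,-4],
    [0,0,-6],
    [0,0,-6.8],
    [0,0,-6.8],
  ],
  angular=[
    [0,0,-1],
    [0,0,-2.5],
    [0,0,-4],
    [0,0,-5.5],
    [0,0,-6.7],
  ],
  claw=[85,85,85,85,85],
)

```text
t: 0.6
eef_pos: [0.1692, -0.6548, 0.406]
tool_rot: [0.004, 0.913, 0.409, -0.0]
contact_force: [-0.2, -0.5, 0.4]
gripper_width: 0.994
```

```bash
cat > plan.py <<'E'
# usage: plan.py x y z yawdeg (direction of tool y); from measured pose
import sys
from h import *
from scipy.spatial.transform import Rotation as Ro
o=get_obs(); q=o['tool_rot']; R=Ro.from_quat([q[1],q[2],q[3],q[0]])
p=np.array(o['eef_pos']); 
Y=R.apply([0,1,0]); print('t',o['t'],'p',p.round(4),'yaw',np.degrees(np.arctan2(Y[1],Y[0])).round(2),'z',R.apply([0,0,1]).round(4),'q',o['q'].round(2),'F',o['contact_force'].round(1),'w',o['gripper_width']*85.4)
if len(sys.argv)>1:
    T=np.array(list(map(float,sys.argv[1:4]))); a=np.radians(float(sys.argv[4]))
    y=np.array([np.cos(a),np.sin(a),0]); z=np.array([0,0,-1.]); M=np.c_[np.cross(y,z),y,z]
    print('dp',(R.inv().apply(T-p)/.025).round(2),'ang',(np.degrees((R.inv()*Ro.from_matrix(M)).as_rotvec())/5).round(2))
E
python3 plan.py 0.511 -0.065 0.35 -42
```

```text
t 0.6 p [ 0.1692 -0.6548  0.406 ] yaw -41.74 z [ 0.0024 -0.0068 -1.    ] q [ 1.28  0.38 -0.08  1.31  0.03  1.45  0.47] F [-0.2 -0.5  0.4] w 84.87278634422685
dp [26.72 -5.52  2.11] ang [0.07 0.04 0.05]
```

>>> jog_arm(
  dp=[
    [2,-0.4,0],
    [4,-0.8,0],
    [6,-1.2,0],
    [8,-1.65,0],
    [10,-2.05,0],
  ],
  angular=[
    [0,0,0],
    [0,0,0],
    [0,0,0],
    [0,0,0],
    [0,0,0],
  ],
  claw=[85,85,85,85,85],
)

```text
t: 1.1
eef_pos: [0.2959, -0.4359, 0.401]
tool_rot: [-0.0, 0.914, 0.407, -0.0]
contact_force: [0.5, -0.8, 0.0]
gripper_width: 0.995
```

>>> jog_arm(
  dp=[
    [2,-0.4,0],
    [4,-0.8,0],
    [6,-1.2,0],
    [8,-1.65,0],
    [10,-2.05,0],
  ],
  angular=[
    [0,0,0],
    [0,0,0],
    [0,0,0],
    [0,0,0],
    [0,0,0],
  ],
  claw=[85,85,85,85,85],
)

```text
t: 1.6
eef_pos: [0.4224, -0.2205, 0.4012]
tool_rot: [0.0, 0.914, 0.406, -0.0]
contact_force: [0.8, -1.2, -1.2]
gripper_width: 0.995
```

```bash
python3 plan.py 0.511 -0.065 0.15 -42
```

```text
t 1.6 p [ 0.4224 -0.2205  0.4012] yaw -42.03 z [-2.e-04 -3.e-04 -1.e+00] q [ 0.77  0.05 -0.43  1.74  0.02  1.36 -0.4 ] F [ 0.8 -1.2 -1.2] w 84.98594882762052
dp [ 7.   -1.53 10.04] ang [ 0.    0.   -0.01]
```

>>> jog_arm(
  dp=[
    [1.8,-0.4,0.5],
    [3.6,-0.8,1],
    [5.3,-1.15,2],
    [6.5,-1.4,3.5],
    [7,-1.53,5.2],
  ],
  angular=[
    [0,0,0],
    [0,0,0],
    [0,0,0],
    [0,0,0],
    [0,0,0],
  ],
  claw=[85,85,85,85,85],
)

```text
t: 2.1
eef_pos: [0.5124, -0.0631, 0.2709]
tool_rot: [0.0, 0.913, 0.409, 0.002]
contact_force: [1.6, -0.3, 0.4]
gripper_width: 0.998
```

>>> jog_arm(
  dp=[
    [0,0,2],
    [0,0,4],
    [0,0,4.8],
    [0,0,4.8],
    [0,0,4.8],
  ],
  angular=[
    [0,0,0],
    [0,0,0],
    [0,0,0],
    [0,0,0],
    [0,0,0],
  ],
  claw=[85,85,85,85,85],
)

```text
t: 2.6
eef_pos: [0.5111, -0.0667, 0.1518]
tool_rot: [-0.0, 0.914, 0.407, 0.0]
contact_force: [0.9, 0.5, 0.7]
gripper_width: 0.995
```

```bash
python3 plan.py 0.5113 -0.065 0.013 -42; python3 -c "
from h import *
snap('side','side1');snap('top','top1')"
```

```text
t 2.6 p [ 0.5111 -0.0667  0.1518] yaw -42.01 z [ 0.e+00  3.e-04 -1.e+00] q [ 0.47  0.37 -0.56  1.98  0.25  0.86 -0.96] F [0.9 0.5 0.7] w 84.93578102512592
dp [ 0.05 -0.04  5.55] ang [-0. -0. -0.]
```

View pics/side1.png

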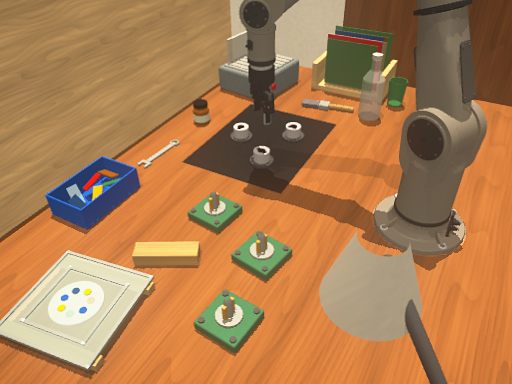

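The gripper hangs above the middle hub, with fingertips near (267,120) and the hub at (262,152). I'll go down now.

>>> jog_arm(
  dp=[
    [0.05,-0.05,1.5],
    [0.05,-0.05,3],
    [0.05,-0.05,4.2],
    [0.05,-0.05,5.0],
    [0.05,-0.05,5.55],
  ],
  angular=[
    [0,0,0],
    [0,0,0],
    [0,0,0],
    [0,0,0],
    [0,0,0],
  ],
  claw=[85,85,85,85,85],
)

```text
t: 3.2
eef_pos: [0.5116, -0.0653, 0.0126]
tool_rot: [0.0, 0.914, 0.406, 0.001]
contact_force: [1.3, 0.5, 1.2]
gripper_width: 0.992
```

>>> jog_arm(
  dp=[
    [0,0,0],
    [0,0,0],
    [0,0,0],
    [0,0,0],
    [0,0,0],
  ],
  angular=[
    [0,0,0],
    [0,0,0],
    [0,0,0],
    [0,0,0],
    [0,0,0],
  ],
  claw=[75,65,58,54,50],
  grip_force=40,
)

```text
t: 3.7
eef_pos: [0.5119, -0.0653, 0.0141]
tool_rot: [0.001, 0.914, 0.406, 0.001]
contact_force: [-1.7, -1.1, 8.4]
gripper_width: 0.598
```

```bash
python3 plan.py 0.511 -0.065 0.013 -42
```

```text
t 3.7 p [ 0.5119 -0.0653  0.0141] yaw -42.04 z [ 2.6e-03 -7.0e-04 -1.0e+00] q [ 0.36  0.58 -0.44  2.06  0.44  0.59 -1.12] F [-1.7 -1.1  8.4] w 51.05009007260174
dp [-0.01 -0.04  0.04] ang [ 0.03 -0.01 -0.01]
```

>>> jog_arm(
  dp=[
    [0,0,0],
    [0,0,-0.15],
    [0,0,-0.15],
    [0,0,-0.15],
    [0,0,-0.15],
  ],
  angular=[
    [0,0,0],
    [0,0,0],
    [0,0,0],
    [0,0,0],
    [0,0,0],
  ],
  claw=[58,58,52,46,40],
  grip_force=60,
)

```text
t: 4.2
eef_pos: [0.5112, -0.0652, 0.0175]
tool_rot: [0.001, 0.914, 0.406, 0.0]
contact_force: [-3.0, 0.1, 14.3]
gripper_width: 0.596
```

>>> jog_arm(
  dp=[
    [0,0,0],
    [0,0,0],
    [0,0,0],
    [0,0,0],
    [0,0,0],
  ],
  angular=[
    [0,0,0],
    [0,0,0],
    [0,0,0],
    [0,0,0],
    [0,0,0],
  ],
  claw=[40,40,40,40,40],
)

```text
t: 4.7
eef_pos: [0.5112, -0.0652, 0.0175]
tool_rot: [0.001, 0.914, 0.406, 0.0]
contact_force: [-3.5, -0.9, 13.6]
gripper_width: 0.595
```

```bash
python3 plan.py 0.511 -0.065 0.013 -42
```

```text
t 4.7 p [ 0.5112 -0.0652  0.0175] yaw -42.03 z [ 9.e-04 -8.e-04 -1.e+00] q [ 0.36  0.57 -0.45  2.06  0.43  0.6  -1.12] F [-3.5 -0.9 13.6] w 50.77430712585762
dp [ 0.   -0.01  0.18] ang [ 0.01 -0.   -0.01]
```

>>> jog_arm(
  dp=[
    [0,0,-0.5],
    [0,0,-1.5],
    [0,0,-2.8],
    [0,0,-4.2],
    [0,0,-5.2],
  ],
  angular=[
    [0,0,0],
    [0,0,0],
    [0,0,0],
    [0,0,0],
    [0,0,0],
  ],
  claw=[40,40,40,40,40],
)

```text
t: 5.2
eef_pos: [0.5107, -0.0648, 0.1485]
tool_rot: [0.0, 0.914, 0.407, 0.001]
contact_force: [0.9, -0.2, -3.5]
gripper_width: 0.593
```

```bash
python3 plan.py 0.501 0.225 0.147 59; python3 -c "
from h import *
d=snap('side','side2');cv2.imwrite('pics/side2z.png',cv2.resize(d['pixels'][60:220,180:340],(640,640),interpolation=2))"
```

```text
t 5.2 p [ 0.5107 -0.0648  0.1485] yaw -42.0 z [ 1.1e-03  1.0e-04 -1.0e+00] q [ 0.47  0.37 -0.56  1.99  0.26  0.85 -0.97] F [ 0.9 -0.2 -3.5] w 50.64156569522683
dp [ 8.36 -8.05  0.06] ang [ 1.00e-02  0.00e+00 -2.02e+01]
```

View pics/side2z.png

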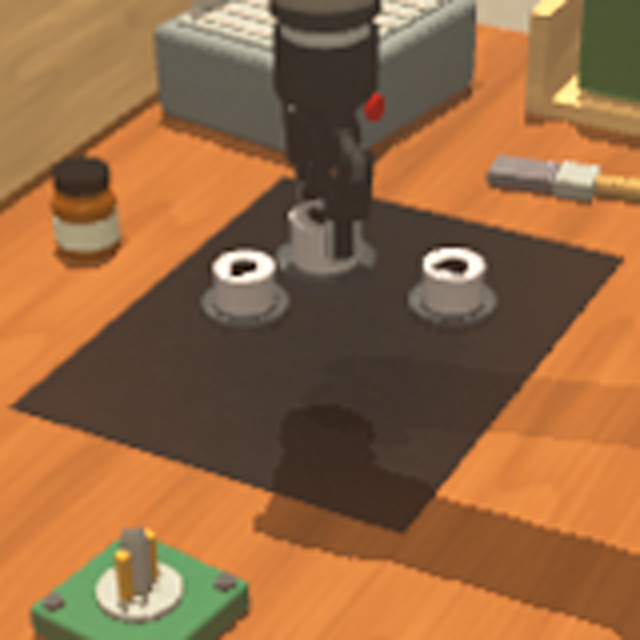

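>>> jog_arm(
  dp=[
    [0.8,-0.8,0],
    [1.6,-1.6,0],
    [2.4,-2.4,0],
    [3.2,-3.2,0],
    [4,-4,0],
  ],
  angular=[
    [0,0,-1.5],
    [0,0,-3],
    [0,0,-4.5],
    [0,0,-6],
    [0,0,-7.5],
  ],
  claw=[40,40,40,40,40],
)

```text
t: 5.75
eef_pos: [0.5024, 0.077, 0.1461]
tool_rot: [-0.0, 0.733, 0.681, -0.0]
contact_force: [0.5, 0.1, -3.1]
gripper_width: 0.595
```

```bash
python3 plan.py 0.501 0.225 0.147 59
```

```text
t 5.75 p [0.5024 0.077  0.1461] yaw -4.21 z [-9.e-04 -4.e-04 -1.e+00] q [ 0.34  0.41 -0.75  1.99  0.36  0.88 -0.67] F [ 0.5  0.1 -3.1] w 50.7707380381467
dp [ 5.9  -0.49 -0.04] ang [-1.000e-02 -0.000e+00 -1.264e+01]
```

>>> jog_arm(
  dp=[
    [1,-0.1,0],
    [2,-0.2,0],
    [3,-0.25,0],
    [4,-0.35,0],
    [4.8,-0.4,0],
  ],
  angular=[
    [0,0,-1.5],
    [0,0,-3],
    [0,0,-4.5],
    [0,0,-6],
    [0,0,-7.5],
  ],
  claw=[40,40,40,40,40],
)

```text
t: 6.25
eef_pos: [0.5019, 0.1978, 0.1461]
tool_rot: [-0.0, 0.474, 0.88, -0.0]
contact_force: [-0.7, 0.6, -3.0]
gripper_width: 0.594
```

```bash
python3 plan.py 0.501 0.225 0.147 59
```

```text
t 6.25 p [0.5019 0.1978 0.1461] yaw 33.36 z [-0.001  0.    -1.   ] q [ 0.2   0.51 -0.89  1.92  0.48  0.95 -0.34] F [-0.7  0.6 -3. ] w 50.71020495835111
dp [ 0.93  0.57 -0.04] ang [-0.01 -0.01 -5.13]
```

>>> jog_arm(
  dp=[
    [0.4,0.2,0],
    [0.7,0.4,0],
    [0.93,0.57,0],
    [0.93,0.57,0],
    [0.93,0.57,0],
  ],
  angular=[
    [0,0,-1.3],
    [0,0,-2.6],
    [0,0,-3.9],
    [0,0,-5.1],
    [0,0,-5.1],
  ],
  claw=[40,40,40,40,40],
)

```text
t: 6.75
eef_pos: [0.5015, 0.2236, 0.1458]
tool_rot: [-0.001, 0.271, 0.963, -0.0]
contact_force: [-1.0, -0.8, -2.6]
gripper_width: 0.595
```

```bash
python3 plan.py 0.501 0.225 0.147 59;python3 -c "
from h import *
s=snap('side','side3');t=snap('top','top3')
cv2.imwrite('pics/z3.png',np.hstack([cv2.resize(s['pixels'][130:250,150:270],(400,400),interpolation=2),cv2.resize(t['pixels'][120:240,165:285],(400,400),interpolation=2)]))"
```

```text
t 6.75 p [0.5015 0.2236 0.1458] yaw 58.56 z [-1.5e-03 -3.0e-04 -1.0e+00] q [ 0.22  0.57 -0.99  1.89  0.56  0.99  0.  ] F [-1.  -0.8 -2.6] w 50.78626838760301
dp [ 0.05  0.04 -0.05] ang [-0.01 -0.01 -0.09]
```

View pics/z3.png

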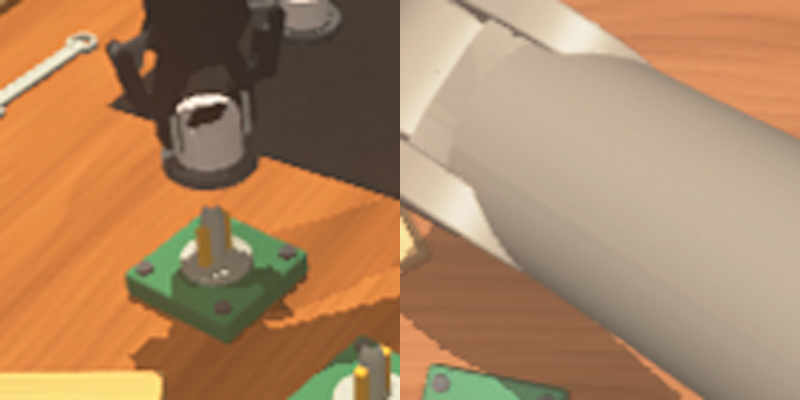

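```bash
python3 - <<'E'
from h import *
d=pickle.load(open('side3.pkl','rb'))
pr=lambda P:cv2.projectPoints(np.array([P],float),np.array(d['rvec'],float),np.array(d['tvec'],float),np.array(d['camera_matrix']),np.array([d['k1'],0,0,0.]))[0].ravel()
a=np.linspace(0,2*np.pi,60)
for z in(.128,.138,.173):
  r=.026 if z>.15 else .038
  pts=np.array([pr([.5015+r*np.cos(t),.2236+r*np.sin(t),z]) for t in a]); print(z,((pr([.5015,.2236,z])-[150,130])*10/3).round(1),((pts.min(0)-[150,130])*10/3).round(1),((pts.max(0)-[150,130])*10/3).round(1))
for ang in (82,83.5): 
  for r in(.02,-.02): print(ang,(pr([.5015+r*np.cos(np.radians(ang)),.2236+r*np.sin(np.radians(ang)),.173])-[150,130])*10/3)
im=cv2.resize(d['pixels'][140:190,190:240],(700,700),interpolation=2);cv2.imwrite('pics/z3b.png',im)
E
```

```text
0.128 [207. 160.] [158.6 132. ] [255.4 189.5]
0.138 [206.1 149.7] [157.3 121.8] [254.7 179.1]
0.173 [202.5 112.8] [168.6  93.9] [236.4 132.4]
82 [185.05192144 125.03110864]
82 [219.5771576  100.80638638]
83.5 [185.57226354 125.25653021]
83.5 [219.0606405  100.59135019]
```

View pics/z3b.png

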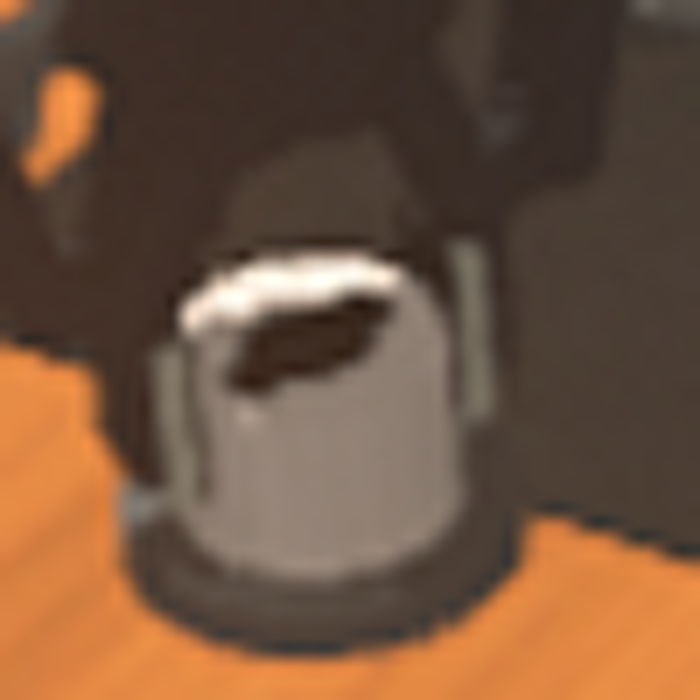

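```bash
python3 - <<'E'
from h import *
def slot(tag,c,r,z,thr):
    d=pickle.load(open(tag+'.pkl','rb')); im=d['pixels']
    k=6; x0,y0=c[0]-r,c[1]-r
    up=cv2.resize(im[y0:y0+2*r,x0:x0+2*r].max(2),None,fx=k,fy=k,interpolation=cv2.INTER_CUBIC)
    m=(up<thr).astype('uint8')
    n,l,s,cc=cv2.connectedComponentsWithStats(m)
    px=((np.array(c)-[x0,y0])+.5)*k
    i=min([i for i in range(1,n) if s[i,4]>300],key=lambda i:np.hypot(*(cc[i]-px)))
    ys,xs=np.where(l==i); U=(xs+.5)/k-.5+x0; V=(ys+.5)/k-.5+y0
    P=np.array([onz(d,u,v,z)[:2] for u,v in zip(U,V)]); w,E=np.linalg.eigh(np.cov(P.T))
    print(tag,thr,s[i],'mean',P.mean(0).round(4),'ang',np.degrees(np.arctan2(E[1,1],E[0,1]))%180,'sd',np.sqrt(w), 'ends', [ (P-P.mean(0))@E[:,1]][0].min(), ((P-P.mean(0))@E[:,1]).max())
for thr in(80,100,120): slot('side0',(261,151),9,.045,thr)
for thr in(70,80,90,100): slot('side3',(212,164),10,.1733,thr)
E
```

```text
side0 80 [ 37  38  44  27 706] mean [ 0.5119 -0.0664] ang 166.0508386167039 sd [0.0040312  0.00764497] ends -0.015784250357761667 0.015601413085254806
side0 100 [ 36  37  46  28 811] mean [ 0.512  -0.0665] ang 164.59139125197785 sd [0.00438634 0.0079748 ] ends -0.016435347156745807 0.016214200210407204
side0 120 [ 34  36  49  30 913] mean [ 0.5122 -0.0666] ang 163.28242463264178 sd [0.00465226 0.00840273] ends -0.0170676229953155 0.017065786911288034
side3 70 [  28   44   65   39 1346] mean [0.499  0.2236] ang 74.30390838979984 sd [0.00434746 0.00825928] ends -0.017625595418387752 0.017500696112787126
side3 80 [  27   44   67   40 1527] mean [0.499  0.2239] ang 74.26456688699034 sd [0.00468139 0.00860974] ends -0.018456279520162815 0.017945364852133237
side3 90 [  26   43   70   42 1691] mean [0.499  0.2241] ang 74.47242902445781 sd [0.0049974  0.00889832] ends -0.018883088424344854 0.018293244803825198
side3 100 [  24   43   73   43 1858] mean [0.499  0.2243] ang 74.7456181583776 sd [0.00529366 0.0091829 ] ends -0.019338480688928017 0.018900495551483234
```

```bash
python3 plan.py 0.503 0.2248 0.112 61.6
```

```text
t 6.85 p [0.5017 0.2233 0.1459] yaw 58.31 z [-9.e-04 -5.e-04 -1.e+00] q [ 0.22  0.56 -0.99  1.89  0.56  0.99 -0.  ] F [ 0.1  0.  -2.9] w 50.638854669573945
dp [-0.01  0.08  1.36] ang [-0.01 -0.01 -0.66]
```

>>> jog_arm(
  dp=[
    [0,0.08,0.4],
    [0,0.08,0.8],
    [0,0.08,1.35],
    [0,0.08,1.35],
    [0,0.08,1.35],
  ],
  angular=[
    [0,0,-0.65],
    [0,0,-0.65],
    [0,0,-0.65],
    [0,0,-0.65],
    [0,0,-0.65],
  ],
  claw=[40,40,40,40,40],
)

```text
t: 7.35
eef_pos: [0.5028, 0.2254, 0.1121]
tool_rot: [-0.0, 0.245, 0.97, -0.0]
contact_force: [0.4, -0.7, -3.1]
gripper_width: 0.599
```

```bash
python3 plan.py 0.503 0.2248 0.112 61.6; python3 - <<'E'
from h import *
d=snap('side','side4')
cv2.imwrite('pics/z4.png',cv2.resize(d['pixels'][150:230,175:255],(720,720),interpolation=2))
E
```

```text
t 7.35 p [0.5028 0.2254 0.1121] yaw 61.69 z [-1.e-03 -5.e-04 -1.e+00] q [ 0.19  0.61 -0.96  1.91  0.62  0.95  0.01] F [ 0.4 -0.7 -3.1] w 51.18725412037831
dp [-0.02 -0.02  0.  ] ang [-0.01 -0.01  0.02]
```

View pics/z4.png

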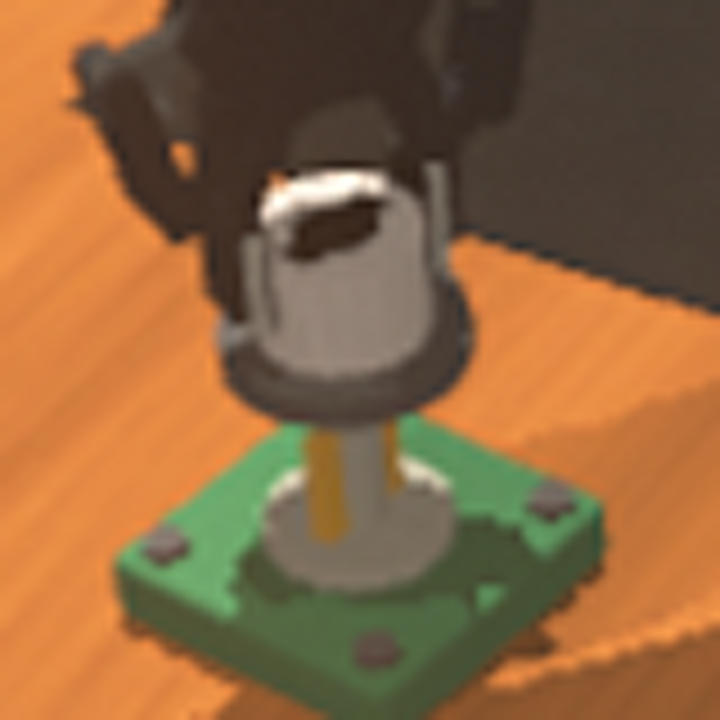

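```bash
python3 - <<'E'
from h import *
d=pickle.load(open('side4.pkl','rb'))
pr=lambda P:cv2.projectPoints(np.array([P],float),np.array(d['rvec'],float),np.array(d['tvec'],float),np.array(d['camera_matrix']),np.array([d['k1'],0,0,0.]))[0].ravel()
a=np.linspace(0,2*np.pi,90)
q=lambda P:(pr(P)-[175,150]+.5)*9
for c in((.5028,.2254),(.5025,.2246)):
 for z,r in((.0946,.038),(.1046,.038),(.1396,.026),(.03,.03)):
  pts=np.array([q([c[0]+r*np.cos(t),c[1]+r*np.sin(t),z]) for t in a]);print(c,z,pts.min(0).round(0),pts.max(0).round(0))
for an in(77,82,85):print(an,[q([.5028+r*np.cos(np.radians(an)),.2254+r*np.sin(np.radians(an)),.1396]).round(0) for r in(.02,-.02)])
E
sed -i 's/^for thr.*//' /dev/null
python3 - <<'E'
import sys; sys.path.insert(0,'.')
import os; os.chdir('.')
from h import *
def slot(tag,c,r,z,thr):
    d=pickle.load(open(tag+'.pkl','rb')); im=d['pixels']
    k=6; x0,y0=c[0]-r,c[1]-r
    up=cv2.resize(im[y0:y0+2*r,x0:x0+2*r].max(2),None,fx=k,fy=k,interpolation=cv2.INTER_CUBIC)
    n,l,s,cc=cv2.connectedComponentsWithStats((up<thr).astype('uint8'))
    px=((np.array(c)-[x0,y0])+.5)*k
    i=min([i for i in range(1,n) if s[i,4]>300],key=lambda i:np.hypot(*(cc[i]-px)))
    ys,xs=np.where(l==i); U=(xs+.5)/k-.5+x0; V=(ys+.5)/k-.5+y0
    P=np.array([onz(d,u,v,z)[:2] for u,v in zip(U,V)]); w,E=np.linalg.eigh(np.cov(P.T))
    print(tag,thr,s[i],'mean',P.mean(0).round(4),'ang',np.degrees(np.arctan2(E[1,1],E[0,1]))%180,'sd',np.sqrt(w))
for thr in(70,80,90,100): slot('side4',(212,175),10,.1396,thr)
E
```

```text
(0.5028, 0.2254) 0.0946 [212. 273.] [469. 430.]
(0.5028, 0.2254) 0.1046 [208. 246.] [467. 403.]
(0.5028, 0.2254) 0.1396 [238. 174.] [418. 280.]
(0.5028, 0.2254) 0.03 [258. 454.] [455. 581.]
(0.5025, 0.2246) 0.0946 [214. 272.] [471. 429.]
(0.5025, 0.2246) 0.1046 [211. 245.] [469. 402.]
(0.5025, 0.2246) 0.1396 [241. 173.] [421. 279.]
(0.5025, 0.2246) 0.03 [261. 453.] [457. 580.]
77 [array([278., 258.]), array([378., 196.])]
82 [array([282., 260.]), array([374., 193.])]
85 [array([285., 261.]), array([371., 192.])]
side4 70 [  32   43   60   40 1371] mean [0.5001 0.2255] ang 77.28155273406459 sd [0.00450054 0.00808036]
side4 80 [  31   43   62   41 1545] mean [0.5002 0.2257] ang 78.02512841696013 sd [0.0048504 0.0083872]
side4 90 [  29   42   66   43 1716] mean [0.5002 0.2259] ang 78.5195516872495 sd [0.00516915 0.0087227 ]
side4 100 [  27   41   70   45 1888] mean [0.5002 0.226 ] ang 78.83139878998111 sd [0.00546243 0.0090506 ]sed: couldn't edit /dev/null: not a regular file
```

```bash
python3 plan.py 0.5043 0.2254 0.09 62.6
```

```text
t 7.4 p [0.5031 0.2257 0.1126] yaw 61.7 z [-1.e-04  0.e+00 -1.e+00] q [ 0.19  0.61 -0.96  1.91  0.62  0.95  0.01] F [ 0.6 -0.4 -3.1] w 50.88875716066315
dp [-0.05  0.01  0.9 ] ang [-0.   -0.   -0.18]
```

>>> jog_arm(
  dp=[
    [-0.05,0,0.2],
    [-0.05,0,0.4],
    [-0.05,0,0.6],
    [-0.05,0,0.8],
    [-0.05,0,0.9],
  ],
  angular=[
    [0,0,-0.2],
    [0,0,-0.2],
    [0,0,-0.2],
    [0,0,-0.2],
    [0,0,-0.2],
  ],
  claw=[40,40,40,40,40],
)

```text
t: 7.9
eef_pos: [0.504, 0.2247, 0.0894]
tool_rot: [-0.0, 0.236, 0.972, -0.0]
contact_force: [0.5, -0.8, -3.4]
gripper_width: 0.595
```

```bash
python3 plan.py 0.5043 0.2254 0.08 62.6; python3 - <<'E'
from h import *
d=snap('side','side5')
cv2.imwrite('pics/z5.png',cv2.resize(d['pixels'][150:230,175:255],(720,720),interpolation=2))
E
```

```text
t 7.9 p [0.504  0.2247 0.0894] yaw 62.73 z [-7.e-04 -4.e-04 -1.e+00] q [ 0.17  0.65 -0.94  1.92  0.66  0.92 -0.  ] F [ 0.5 -0.8 -3.4] w 50.771004426446126
dp [0.   0.03 0.37] ang [-0.01 -0.01  0.03]
```

View pics/z5.png

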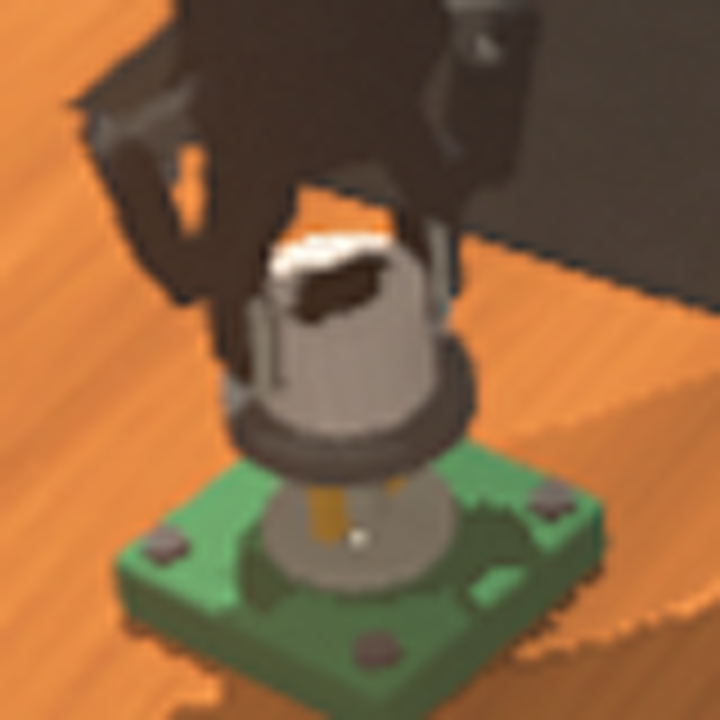

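No contact yet, and the shaft has entered the bore. I'll lower it past the key tops gently.

>>> jog_arm(
  dp=[
    [-0.02,0.03,0.1],
    [-0.02,0.03,0.2],
    [-0.02,0.03,0.3],
    [-0.02,0.03,0.4],
    [-0.02,0.03,0.5],
  ],
  angular=[
    [0,0,0],
    [0,0,0],
    [0,0,0],
    [0,0,0],
    [0,0,0],
  ],
  claw=[40,40,40,40,40],
)

```text
t: 8.45
eef_pos: [0.505, 0.2254, 0.0774]
tool_rot: [0.0, 0.236, 0.972, -0.0]
contact_force: [-0.1, -0.6, -2.3]
gripper_width: 0.593
```

```bash
python3 plan.py 0.5043 0.2254 0.05 62.6
```

```text
t 8.45 p [0.505  0.2254 0.0774] yaw 62.73 z [ 0. -0. -1.] q [ 0.16  0.66 -0.92  1.93  0.68  0.9  -0.01] F [-0.1 -0.6 -2.3] w 50.67355591571707
dp [ 0.03 -0.01  1.09] ang [0.   0.   0.03]
```

The keys are engaged and there's still no contact force. I'll keep lowering.

>>> jog_arm(
  dp=[
    [0,0,0.2],
    [0,0,0.4],
    [0,0,0.6],
    [0,0,0.75],
    [0,0,0.9],
  ],
  angular=[
    [0,0,0],
    [0,0,0],
    [0,0,0],
    [0,0,0],
    [0,0,0],
  ],
  claw=[40,40,40,40,40],
)

```text
t: 8.95
eef_pos: [0.505, 0.2254, 0.0546]
tool_rot: [-0.0, 0.236, 0.972, -0.0]
contact_force: [-0.3, -1.0, -3.4]
gripper_width: 0.591
```

```bash
python3 plan.py 0.5043 0.2254 0.0475 62.6
```

```text
t 8.95 p [0.505  0.2254 0.0546] yaw 62.74 z [-2.e-04 -0.e+00 -1.e+00] q [ 0.14  0.69 -0.89  1.94  0.71  0.86 -0.04] F [-0.3 -1.  -3.4] w 50.44671777720652
dp [ 0.02 -0.01  0.29] ang [-0.   -0.    0.03]
```

>>> jog_arm(
  dp=[
    [0,0,0.07],
    [0,0,0.14],
    [0,0,0.2],
    [0,0,0.25],
    [0,0,0.28],
  ],
  angular=[
    [0,0,0],
    [0,0,0],
    [0,0,0],
    [0,0,0],
    [0,0,0],
  ],
  claw=[40,40,40,40,40],
)

```text
t: 9.45
eef_pos: [0.5051, 0.2254, 0.048]
tool_rot: [0.0, 0.236, 0.972, 0.0]
contact_force: [0.7, 0.2, -3.4]
gripper_width: 0.594
```

```bash
python3 plan.py 0.5043 0.2254 0.0475 62.6; python3 - <<'E'
from h import *
d=snap('side','side6')
cv2.imwrite('pics/z6.png',cv2.resize(d['pixels'][150:230,175:255],(720,720),interpolation=2))
E
```

```text
t 9.45 p [0.5051 0.2254 0.048 ] yaw 62.73 z [ 1.e-04  0.e+00 -1.e+00] q [ 0.13  0.7  -0.89  1.94  0.72  0.85 -0.05] F [ 0.7  0.2 -3.4] w 50.69480704256161
dp [ 0.03 -0.01  0.02] ang [0.   0.   0.03]
```

View pics/z6.png

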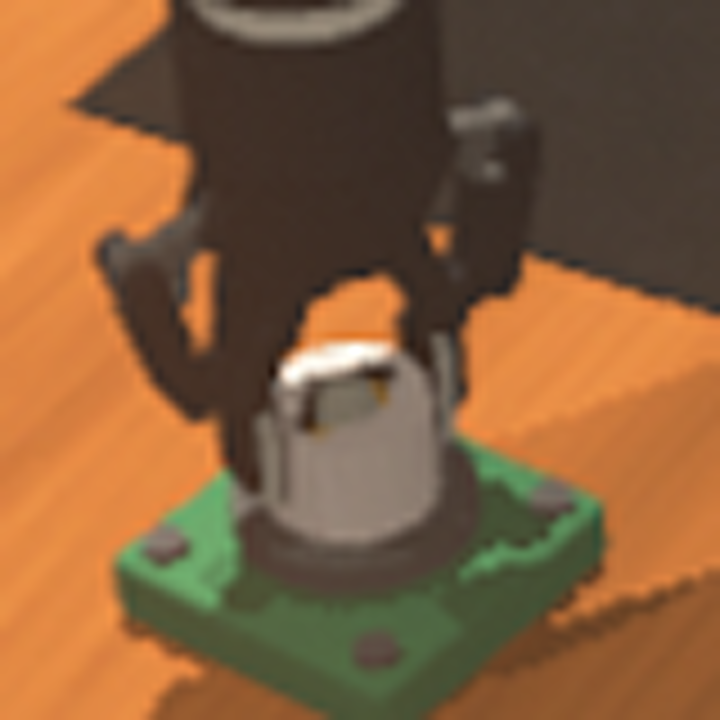

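The shaft and both brass keys show inside the bore around (345,400). The flange is almost on the shoulder, but the force still reads the full hub weight, so I'll creep down to contact.

>>> jog_arm(
  dp=[
    [0,0,0.02],
    [0,0,0.04],
    [0,0,0.06],
    [0,0,0.08],
    [0,0,0.08],
  ],
  angular=[
    [0,0,0],
    [0,0,0],
    [0,0,0],
    [0,0,0],
    [0,0,0],
  ],
  claw=[40,40,40,40,40],
)

```text
t: 10.0
eef_pos: [0.5051, 0.2254, 0.0476]
tool_rot: [0.001, 0.236, 0.972, -0.0]
contact_force: [-5.4, -4.1, 13.1]
gripper_width: 0.595
```

Contact came at the predicted home height (TCP 0.0476, expected 0.0475). I'll release now.

>>> jog_arm(
  dp=[
    [0,0,0],
    [0,0,0],
    [0,0,0],
    [0,0,0],
    [0,0,0],
  ],
  angular=[
    [0,0,0],
    [0,0,0],
    [0,0,0],
    [0,0,0],
    [0,0,0],
  ],
  claw=[54,60,68,76,84],
)

```text
t: 10.5
eef_pos: [0.5051, 0.2254, 0.046]
tool_rot: [-0.0, 0.236, 0.972, 0.0]
contact_force: [0.6, -0.2, -0.3]
gripper_width: 0.984
```

>>> jog_arm(
  dp=[
    [0,0,0],
    [0,0,-0.5],
    [0,0,-1.5],
    [0,0,-3],
    [0,0,-4.5],
  ],
  angular=[
    [0,0,0],
    [0,0,0],
    [0,0,0],
    [0,0,0],
    [0,0,0],
  ],
  claw=[84,84,84,84,84],
)

```text
t: 11.0
eef_pos: [0.5045, 0.2255, 0.1603]
tool_rot: [-0.0, 0.235, 0.972, -0.0]
contact_force: [0.7, -0.1, 0.3]
gripper_width: 0.986
```

>>> jog_arm(
  dp=[
    [-1.5,0,-1],
    [-3.2,0,-2],
    [-5,0,-3],
    [-6.5,0,-3.5],
    [-8,0,-3.5],
  ],
  angular=[
    [0,0,0],
    [0,0,0],
    [0,0,0],
    [0,0,0],
    [0,0,0],
  ],
  claw=[84,84,84,84,84],
)

```text
t: 11.5
eef_pos: [0.6852, 0.1332, 0.25]
tool_rot: [0.002, 0.236, 0.972, 0.001]
contact_force: [0.3, 1.0, 0.3]
gripper_width: 0.984
```

```bash
python3 plan.py; python3 - <<'E'
from h import *
s=snap('side','side7');t=snap('top','top7')
cv2.imwrite('pics/z7.png',np.hstack([cv2.resize(s['pixels'][150:230,175:255],(400,400),interpolation=2),cv2.resize(t['pixels'][141:221,183:263],(400,400),interpolation=2)]))
E
```

```text
t 11.5 p [0.6852 0.1332 0.25  ] yaw 62.69 z [ 0.0045  0.0017 -1.    ] q [ 0.31  0.68 -0.97  1.43  0.56  1.32  0.41] F [0.3 1.  0.3] w 84.07240200521295
```

View pics/z7.png

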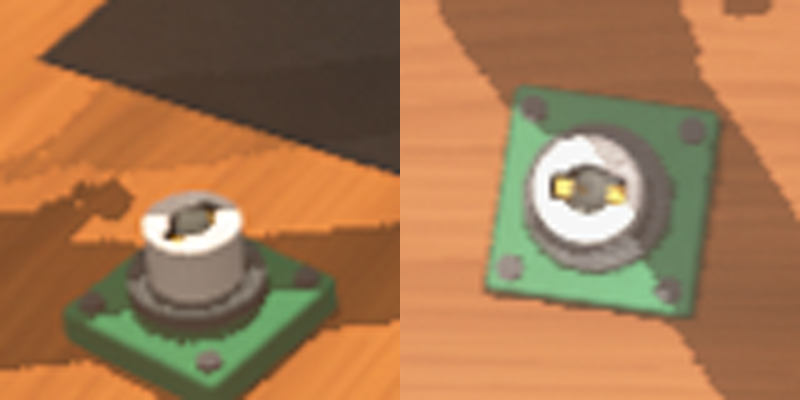

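View pics/top7.png

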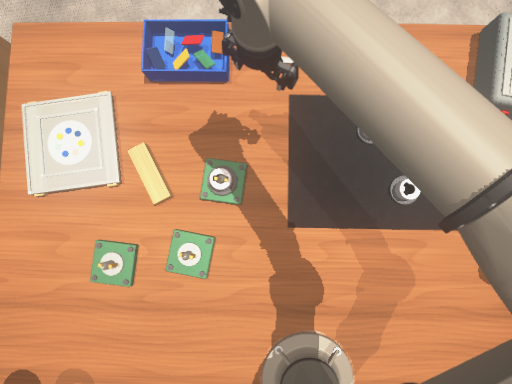

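```bash
python3 - <<'E'
from h import *
s=pickle.load(open('side7.pkl','rb'));t=pickle.load(open('top7.pkl','rb'))
print(tri(t,(219.8,178.5),s,(212.9,193.9)), onz(t,219.8,178.5,.075), onz(s,212.9,193.9,.075))
hand_in(); print(get_obs()['t'])
E
```

```text
(array([0.50130088, 0.22661914, 0.0769603 ]), np.float64(0.0007018065940621258)) [0.50119539 0.22670108 0.075     ] [0.50313064 0.22473326 0.075     ]
the job is handed in; nothing more can be done
the job is handed in; nothing more can be done
```

The matching hub is seated on the rightmost spindle and released, and the job is handed in. The clock read 11.5 s at the last check; `hand_in()` gives no verdict.

- **What I did:** I picked out the hub with opposite keyways from the top view (the middle one, nearest the spindles). I gripped its boss, turned it about 104° in all, and corrected its position by a few millimetres from the side view. I lowered it while held until it touched at TCP z 0.0476 m (0.0475 predicted for fully home), then let go and backed away.
- **Hub position:** The last pictures show both brass keys inside the keyways. By two-view triangulation, from centres read off by eye, the hub top is at (0.501, 0.227, 0.077). The expected values are about (0.501, 0.225) for the spindle axis and 0.075 for the height, so it agrees within about 2 mm.
- **Disagreements:** The two cameras differ by about 2 mm at these points. In the hand, the side view read the hub's angle 4–8° off what the turn predicted, so I turned it about 3° more and then 1° more; it went over the keys without measurable force.
- **Not fully checked:** The arm hid the single-keyway hub in part in the last top view. The right-angle hub stood where it began, and the arm never went near either one.

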